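# Raise the feed gate and push the sample in

## Task

With the fingertips, push the counterweighted gate bar up past its balance point so that it stays raised by itself, then gently push the sample jar along its lane, under the raised bar, until it stands against the steel block at the far end. Only push: the jar is not lifted or tipped over, and the bottle, beaker and weight standing nearby are left alone.

Things in the scene. Friction and masses are not known exactly. Their poses are not given: they have to be found in the camera images.
- feeder: Fixed steel feed lane of a sample warmer. Origin: on the bench surface, on the lane's middle line, directly below the gate bar; x runs along the lane to the stop, y to its left, z up. Lane floor 8 mm above the bench, x = -160 to 80 mm; two guides, inner faces at y = +-33 mm, 6 mm thick, tops 20 mm above the bench. Nothing stands under the bar from y = -75 to -160 mm.
- gate_pivot (a point): Hinge of the gate bar, 70 mm above the bench at feeder x = 0, y = +130 mm; hinge axis along feeder x; the point is fixed. The gate's post (26 mm wide, 91 mm high) stands just beyond, at feeder x = 17 to 31 mm, on a foot plate 8 mm high: x = -7 to 63, y = 100 to 160 mm.
- gate (a joint): Gate bar angle, rad: 0 = lowered, level across the lane, pointing to feeder -y; grows as the free end rises; 1.5 = upright, at its stop. It balances between 0.7 and 0.9: lower, it falls back to 0; higher, it falls on to 1.5 by itself within 2 s. Raising it takes under 3 N near the free end.
- gate_push (a point): On the underside of the gate bar, 255 mm from the pivot; moves with the bar. The bar: aluminium rod 14 mm thick, 290 mm from pivot to free end, middle line 70 mm above the bench when lowered, in the plane feeder x = 0. A round steel weight (52 mm across, 24 mm thick) on a cranked tail behind the pivot swings out to feeder y = 215 mm.
- sample_jar: Sample jar, upright amber glass cylinder 55 mm in diameter, 75 mm high with a white cap, 0.15 to 0.3 kg, standing on the lane floor between the guides, on the robot's side of the gate bar, which blocks its way when lowered. Origin: centre of its underside; z up. Against the stop its origin is at feeder x = 57 mm.
- reagent_bottle: Bystander: small amber bottle, 44 mm in diameter, 100 mm high, standing loose on the bench beyond the bar's free end. Origin: centre of underside.
- beaker: Bystander: open glass beaker, 66 mm in diameter, 80 mm high, standing loose on the bench to the left of the gate post. Origin: centre of underside.
- weight: Bystander: brass calibration weight, 40 mm in diameter, 66 mm high, standing loose on the bench beyond the gate post. Origin: centre of underside.
- gate_rest (a point): Top of the thin fixed rod (8 mm) that stands under the lowered bar at feeder x = 0, y = -60 mm, 63 mm above the bench.
- stop (a point): The stop: middle of the warmer block's upright face that ends the lane, at feeder x = 85 mm, 25 mm above the bench. The block is 160 mm wide, 50 mm high (56 mm with the fittings on top) and reaches 110 mm further.

How it is judged:
By the outcome, as a careful person would: the job done as asked, in the order asked, and still so for the second after the job is handed in, with the robot touching nothing.
It also fails if it takes over 64 s, if anything falls off the work surface, if the arm or the gripper's body presses on something with over 40 N, if the wrist force passes 120 N, or if a joint passes its speed limit or range.

## Robot

A 7-joint arm with a two-finger parallel gripper is mounted at the origin on the work surface. World frame = base frame: x ahead of the robot, y to its left, z up, the work surface at z = 0. Lengths are in m, angles in rad, forces in N, time in s.
With the tool pointing down it reaches from about 0.425 to 0.925 m from the base axis. Payload 6.8 kg.
Tool frame: the origin (TCP) lies between the finger pads; the fingertips stand 14 mm ahead of it and the grasp point (between the pads) lies 5 mm behind it; z points along the fingers, y is the direction in which the jaws open and shut (so a half turn about z gives the same grasp; the last joint's range is limited). The gripper opens to 85 mm and grips with 20 to 120 N. Pads are 22 mm wide; open, the fingers measure 114 mm over their backs; the gripper's body (76 mm by 85 mm) begins 54 mm behind the grasp point. The pads swing forward as they close: fully open they stand 13 mm farther back than shut.
Start: joints at [-1.445, 0.477, 0.022, 1.555, -0.011, 1.109, -0.083], TCP at [0.156, 0.657, 0.245] pointing down, gripper open.
Joint ranges: [-2.96, 2.96], [-0.34, 2.1], [-1.41, 1.46], [0.24, 2.44], [-1.37, 4.51], [0.17, 1.92], [-2.96, 2.96]. Speed limits (rad/s): [2.39, 2.39, 3.14, 3.14, 3.14, 3.14, 3.14].

## Interface

Orientations are given as a unit quaternion [w, x, y, z].
In Python, from plant import observe, snapshot, camera_info, hand_in gives the robot as it stands.
- The arm moves only by the shell command python3 -m jog 'ROWS' [FORCE]. ROWS is JSON, a list of rows, each an object of numbers: "grip": the opening, from 0 (shut) to 1 (fully open); "tx", "ty", "tz": the shift along the world's x, y, z in m; "ax", "ay", "az": the turn, a rotation vector about the world's x, y, z in degrees. A call has 1 to 10 rows; each row shifts and turns the commanded pose from where the row before left it; what a row does not reach is not made up. A row lasts 1/12 s, in which the tool goes at most 41.7 mm and 7.16 degrees, less where a joint would pass 70% of its speed; a pose out of reach is approached as far as the arm can. A call with a gripper value outside its range is refused whole. The fingers move at their own pace and stop on an object; FORCE is the grip in N (left out, the last holds). Time passes only in rows, so rows that do not move let the fingers close. It gives the time, the measured TCP pose, the force and the opening at its end, in the units of the state.
- observe(): the state, without advancing time (a new reading comes with each control period).
- snapshot(name): name is "scene" or "top" or "wrist"; returns (picture, depth): 384x512x3 uint8, red, green, blue; 384x512 float32, m along the optical axis (not along the pixel's ray), 0 where there is no reading.
- camera_info(name): a dict with "K" (3x3 intrinsics, pixels), "cam_to_world" (4x4, takes a point from camera to world coordinates). Camera axes: x right, y down, z forward; pixel columns grow to the right and rows downward; lengths in m; the calibration is good to about 2 mm. A picture is of the moment at which its call begins: read the wrist's pose just before it. camera_info takes no time and is no camera call; for the wrist camera it gives the pose at the moment of the call.
- hand_in(): hands the job in, once; it reports no verdict.
The state is a dict: "clock": time; "joint_pos": joint angles; "joint_vel": joint speeds; "joint_efforts": joint torques, N m; "position": TCP position; "eef_rot": TCP orientation; "force": force on the tool from outside, world axes, zero at the start; "moment": the same for the moment, N m; "opening": opening from 0.0 (shut) to 1.0 (fully open).
Only numpy, scipy, OpenCV 4.12 (cv2) and the standard library are available. Lean on these libraries where they do the work, as an engineer would, in place of code of your own. Each camera call takes 0.05 s, during which the arm holds its last target.

## Working session

There is one attempt and no reset: what is moved stays moved. The work goes in short steps, Python scripts to look and compute and a shell command to move; the robot and the scene stay as the last step left them, time stands still between calls to the robot, and variables do not carry over. Pictures are saved under pics/ and viewed, and the job is handed in when it is done.

```bash
mkdir -p pics; ls; cat > h.py <<'E'
import numpy as np, cv2
from plant import observe, snapshot, camera_info, hand_in
def snap(n,f):
    ci=camera_info(n); p,d=snapshot(n)
    cv2.imwrite('pics/'+f+'.png',p[:,:,::-1]); np.savez('pics/'+f+'.npz',d=d,K=ci['K'],T=ci['cam_to_world'],p=p)
    return p,d
def cloud(f):
    z=np.load('pics/'+f+'.npz'); d=z['d'];K=z['K'];T=z['T']
    v,u=np.mgrid[:d.shape[0],:d.shape[1]]
    P=np.stack([(u-K[0,2])/K[0,0]*d,(v-K[1,2])/K[1,1]*d,d],-1)
    W=P@T[:3,:3].T+T[:3,3]; W[d==0]=np.nan
    return W
E
python3 - <<'E'
from h import *
s=observe(); print(s['clock'],s['position'],s['eef_rot'],s['opening'])
for n in('scene','top'): snap(n,n+'0'); print(camera_info(n)['cam_to_world'])
E
```

```text
pics
0.0 [0.15625224 0.65606809 0.24431801] [-5.16071798e-05  1.16625995e-01  9.93175471e-01 -9.26957696e-04] 1.000335760481157
[[ 0.03974664  0.86283912 -0.50391355  1.12882675]
 [ 0.99917326 -0.03863294  0.01266044  0.07467475]
 [-0.00854375 -0.50400015 -0.8636613   0.9122665 ]
 [ 0.          0.          0.          1.        ]]
[[ 0.00198474 -0.99401636  0.10921322  0.53180037]
 [-0.99993312 -0.00321705 -0.01110842  0.08792785]
 [ 0.01139329 -0.10918387 -0.99395627  1.10779347]
 [ 0.          0.          0.          1.        ]]
```

View pics/scene0.png

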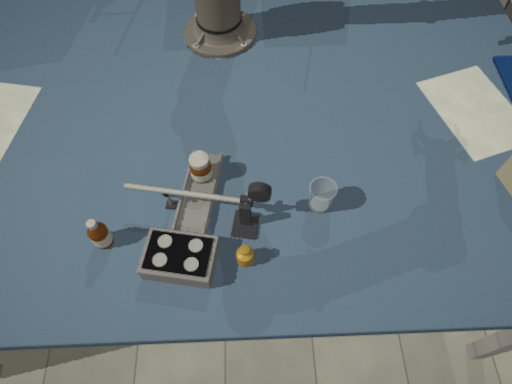

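View pics/top0.png

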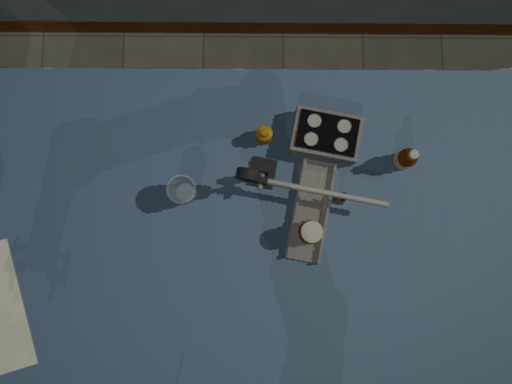

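```bash
python3 - <<'E'
from h import *
W=cloud('top0'); p=np.load('pics/top0.npz')['p']
for n,(u,v) in dict(bar_end=(385,204),bar_mid=(330,191),jar=(312,232),bottle=(413,155),beaker=(182,190),wt=(264,132),lane=(310,170),block=(328,133),post=(264,175),cw=(248,174)).items(): print(n,u,v,np.round(W[v,u],4))
# block top
Z=W[...,2]
def rect(m):
    pts=W[m][:,:2]; r=cv2.minAreaRect((pts*1000).astype(np.float32)); print(r, cv2.boxPoints(r).round(0).tolist())
m=np.zeros(Z.shape,bool); m[95:170,280:375]=True
b=m&(Z>0.042)&(Z<0.062); print('block',b.sum()); rect(b)
m=np.zeros(Z.shape,bool); m[175:215,270:395]=True
b=m&(Z>0.065)&(Z<0.095); P=W[b]; print('bar',b.sum(),np.median(P[:,2])); rect(b)
m=np.zeros(Z.shape,bool); m[215:250,295:330]=True
b=m&(Z>0.07)&(Z<0.1); P=W[b]; print('jar',b.sum(),np.median(P[:,2])); print(cv2.minEnclosingCircle((P[:,:2]*1000).astype(np.float32)))
m=np.zeros(Z.shape,bool); m[155:270,280:345]=True
b=m&(Z>0.014)&(Z<0.03); P=W[b]; print('guides',b.sum(),np.median(P[:,2])); rect(b)
b=m&(Z>0.003)&(Z<0.03); rect(b)
W=cloud('scene0');
for n,(u,v) in dict(bar_end=(130,186),bar_mid=(180,192),jar=(200,157),bottle=(92,224),lane=(195,215),block=(180,250),wt=(245,250),beaker=(322,200)).items(): print(n,u,v,np.round(W[v,u],4))
for f in ('top0','scene0'):
    p=cv2.imread(f'pics/{f}.png'); c=p[90:280,220:440] if f=='top0' else p[130:300,70:350]
    cv2.imwrite(f'pics/{f}c.png',cv2.resize(c,None,fx=2.8,fy=2.8,interpolation=cv2.INTER_CUBIC))
E
```

```text
bar_end 385 204 [ 0.6084 -0.209   0.0761]
bar_mid 330 191 [ 0.6374 -0.0871  0.0737]
jar 312 232 [ 0.5458 -0.0442  0.0856]
bottle 413 155 [ 0.7151 -0.2671  0.0999]
beaker 182 190 [0.646  0.2544 0.0018]
wt 264 132 [0.7727 0.0605 0.0675]
lane 310 170 [ 0.6945 -0.0511  0.0074]
block 328 133 [ 0.7736 -0.0874  0.0563]
post 264 175 [0.6773 0.0598 0.0423]
cw 248 174 [0.6655 0.096  0.1433]
block 3206
((774.7889404296875, -84.47703552246094), (160.0657958984375, 111.6613540649414), 79.07731628417969) [[705.0, -152.0], [814.0, -174.0], [845.0, -16.0], [735.0, 5.0]]
bar 745 0.0759703332052315
((633.6213989257812, -83.70603942871094), (268.58001708984375, 16.942306518554688), 78.98059844970703) [[600.0, -214.0], [616.0, -217.0], [668.0, 46.0], [651.0, 50.0]]
jar 395 0.08326361607820498
((546.5281372070312, -42.63816452026367), 24.524864196777344)
guides 631 0.020277425573988594
((600.3009643554688, -59.307098388671875), (104.11766052246094, 245.61141967773438), 80.03002166748047) [[470.0, -89.0], [712.0, -132.0], [730.0, -29.0], [488.0, 13.0]]
((595.2673950195312, -54.6527099609375), (154.08106994628906, 269.8371887207031), 88.98802947998047) [[459.0, -129.0], [729.0, -134.0], [732.0, 20.0], [462.0, 25.0]]
bar_end 130 186 [ 0.6138 -0.2021  0.0744]
bar_mid 180 192 [ 0.6368 -0.084   0.077 ]
jar 200 157 [ 0.5446 -0.0396  0.0826]
bottle 92 224 [ 0.7207 -0.2659  0.0981]
lane 195 215 [ 0.6641 -0.0571  0.0116]
block 180 250 [ 0.7707 -0.0811  0.0541]
wt 245 250 [0.7827 0.0615 0.0684]
beaker 322 200 [0.6724 0.2399 0.0771]
```

View pics/top0c.png

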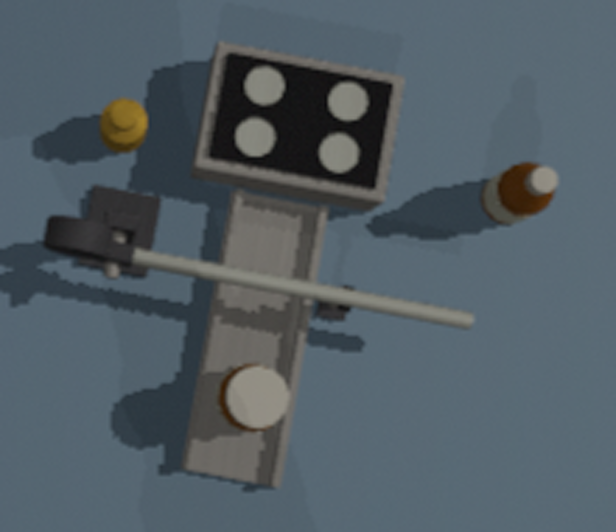

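View pics/scene0c.png

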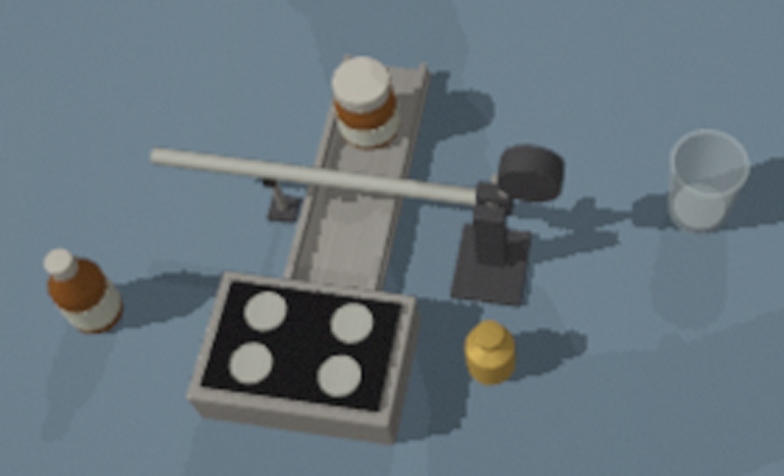

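```bash
python3 -m jog '[{"grip":0,"tx":0.029,"ty":-0.026,"tz":0.006,"az":0.25},{"grip":0,"tx":0.029,"ty":-0.026,"tz":0.006,"az":0.25},{"grip":0,"tx":0.029,"ty":-0.026,"tz":0.006,"az":0.25},{"grip":0,"tx":0.029,"ty":-0.026,"tz":0.006,"az":0.25},{"grip":0,"tx":0.029,"ty":-0.026,"tz":0.006,"az":0.25},{"grip":0,"tx":0.029,"ty":-0.026,"tz":0.006,"az":0.25},{"grip":0,"tx":0.029,"ty":-0.026,"tz":0.006,"az":0.25},{"grip":0,"tx":0.029,"ty":-0.026,"tz":0.006,"az":0.25},{"grip":0,"tx":0.029,"ty":-0.026,"tz":0.006,"az":0.25},{"grip":0,"tx":0.029,"ty":-0.026,"tz":0.006,"az":0.25}]' 20; python3 -c "
from plant import observe; print(observe()['joint_pos'])"
```

```text
[-1.44509505  0.47770102  0.02235269  1.55635444 -0.01151889  1.10928639
 -0.08308505]invalid input
```

```bash
python3 -m jog '[{"grip":0,"tx":0.029,"ty":-0.026,"tz":0.006,"ax":0,"ay":0,"az":0.25},{"grip":0,"tx":0.029,"ty":-0.026,"tz":0.006,"ax":0,"ay":0,"az":0.25},{"grip":0,"tx":0.029,"ty":-0.026,"tz":0.006,"ax":0,"ay":0,"az":0.25},{"grip":0,"tx":0.029,"ty":-0.026,"tz":0.006,"ax":0,"ay":0,"az":0.25},{"grip":0,"tx":0.029,"ty":-0.026,"tz":0.006,"ax":0,"ay":0,"az":0.25},{"grip":0,"tx":0.029,"ty":-0.026,"tz":0.006,"ax":0,"ay":0,"az":0.25},{"grip":0,"tx":0.029,"ty":-0.026,"tz":0.006,"ax":0,"ay":0,"az":0.25},{"grip":0,"tx":0.029,"ty":-0.026,"tz":0.006,"ax":0,"ay":0,"az":0.25},{"grip":0,"tx":0.029,"ty":-0.026,"tz":0.006,"ax":0,"ay":0,"az":0.25},{"grip":0,"tx":0.029,"ty":-0.026,"tz":0.006,"ax":0,"ay":0,"az":0.25}]'; python3 -c "
from plant import observe; print(observe()['joint_pos'])"
```

```text
clock: 0.93
position: [0.4473, 0.395, 0.3054]
eef_rot: [-0.0, 0.095, 0.995, -0.0]
force: [1.7, 0.9, -0.2]
opening: 0.001
[-0.94587277  0.29763709  0.14945207  1.68600841 -0.04768483  1.1620091
  0.59702341]
```

```bash
python3 -m jog '[{"grip":0,"tx":0.01,"ty":-0.04,"tz":0,"ax":-1.14,"ay":-5.89,"az":0},{"grip":0,"tx":0.01,"ty":-0.04,"tz":0,"ax":-1.14,"ay":-5.89,"az":0},{"grip":0,"tx":0.01,"ty":-0.04,"tz":0,"ax":-1.14,"ay":-5.89,"az":0},{"grip":0,"tx":0.01,"ty":-0.04,"tz":0,"ax":-1.14,"ay":-5.89,"az":0},{"grip":0,"tx":0.01,"ty":-0.04,"tz":0,"ax":-1.14,"ay":-5.89,"az":0},{"grip":0,"tx":0.01,"ty":-0.04,"tz":0,"ax":-1.14,"ay":-5.89,"az":0},{"grip":0,"tx":0.01,"ty":-0.04,"tz":0,"ax":-1.14,"ay":-5.89,"az":0},{"grip":0,"tx":0.01,"ty":-0.04,"tz":0,"ax":-1.14,"ay":-5.89,"az":0},{"grip":0,"tx":0.01,"ty":-0.04,"tz":0,"ax":-1.14,"ay":-5.89,"az":0},{"grip":0,"tx":0.01,"ty":-0.04,"tz":0,"ax":-1.14,"ay":-5.89,"az":0}]'; cat > st.py <<'E'
from plant import observe
import numpy as np
from scipy.spatial.transform import Rotation as R
s=observe(); q=s['eef_rot']; M=R.from_quat([q[1],q[2],q[3],q[0]]).as_matrix()
c,sn=np.cos(np.radians(-10.9)),np.sin(np.radians(-10.9)); O=np.array([.6373,-.0579,0])
F=np.array([[c,-sn,0],[sn,c,0],[0,0,1]])  # cols? feeder->world
F=np.array([[c,-sn,0],[sn,c,0],[0,0,1]])
f=lambda p:((p-O)@F*1000).round(1)
p=np.array(s['position'])
print('t',round(s['clock'],2),'tcp',p.round(4),'feeder tcp',f(p),'tip',f(p+.014*M[:,2]))
print('z',(M[:,2]@F).round(3),'y',(M[:,1]@F).round(3),'j',np.round(s['joint_pos'],2),'F',np.round(s['force'],1),'open',round(s['opening'],2))
E
python3 st.py
```

```text
clock: 1.77
position: [0.5342, 0.0527, 0.3072]
eef_rot: [0.431, 0.092, 0.897, -0.047]
force: [0.6, -0.8, 0.8]
opening: -0.001
t 1.77 tcp [0.5342 0.0527 0.3072] feeder tcp [-122.1   89.1  307.2] tip [-111.2   88.8  298.4]
z [ 0.781 -0.017 -0.625] y [ 0.016  1.    -0.006] j [-0.73 -0.08  0.18  2.41  1.46  0.58 -0.38] F [ 0.6 -0.8  0.8] open -0.0
```

```bash
python3 -m jog '[{"grip":0,"tx":0.003,"ty":-0.022,"tz":-0.005,"ax":0,"ay":0,"az":0},{"grip":0,"tx":0.003,"ty":-0.022,"tz":-0.005,"ax":0,"ay":0,"az":0},{"grip":0,"tx":0.003,"ty":-0.022,"tz":-0.005,"ax":0,"ay":0,"az":0},{"grip":0,"tx":0.003,"ty":-0.022,"tz":-0.005,"ax":0,"ay":0,"az":0},{"grip":0,"tx":0.003,"ty":-0.022,"tz":-0.005,"ax":0,"ay":0,"az":0},{"grip":0,"tx":0.003,"ty":-0.022,"tz":-0.005,"ax":0,"ay":0,"az":0},{"grip":0,"tx":0.003,"ty":-0.022,"tz":-0.005,"ax":0,"ay":0,"az":0},{"grip":0,"tx":0.003,"ty":-0.022,"tz":-0.005,"ax":0,"ay":0,"az":0},{"grip":0,"tx":0.003,"ty":-0.022,"tz":-0.005,"ax":0,"ay":0,"az":0},{"grip":0,"tx":0.003,"ty":-0.022,"tz":-0.005,"ax":0,"ay":0,"az":0}]'; python3 st.py; python3 -c "
from h import *
snap('scene','s1'); snap('wrist','w1')"
```

```text
clock: 2.6
position: [0.564, -0.145, 0.2638]
eef_rot: [0.432, 0.091, 0.896, -0.047]
force: [-0.1, 0.2, 0.5]
opening: 0.003
t 2.6 tcp [ 0.564  -0.145   0.2638] feeder tcp [-55.5 -99.4 263.8] tip [-44.5 -99.6 255.1]
z [ 0.782 -0.015 -0.622] y [ 0.015  1.    -0.005] j [-0.12  0.06  0.23  2.41  2.83  0.23 -1.33] F [-0.1  0.2  0.5] open 0.0
```

View pics/s1.png

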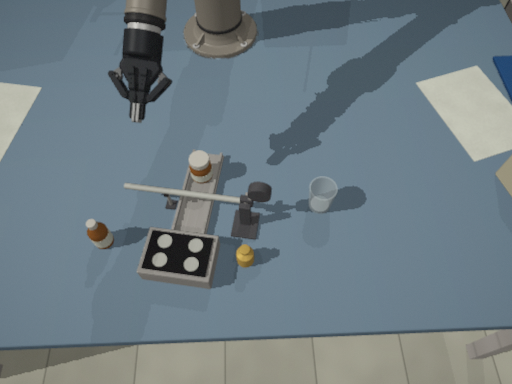

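View pics/w1.png

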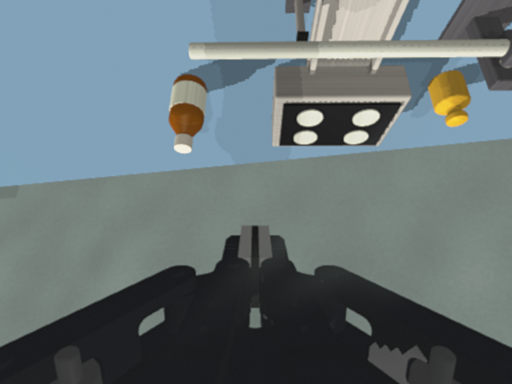

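```bash
python3 -c "
from h import *
exec(open('st.py').read())
T=camera_info('wrist')['cam_to_world']; print(f(T[:3,3]), 'in tool', (M.T@(T[:3,3]-p)*1000).round(1), (M.T@T[:3,2]).round(2)); print((M[:,0]@F).round(2))"
```

```text
t 2.7 tcp [ 0.5639 -0.1466  0.2637] feeder tcp [ -55.3 -101.   263.7] tip [ -44.4 -101.2  255. ]
z [ 0.782 -0.018 -0.622] y [ 0.018  1.    -0.007] j [-0.12  0.06  0.23  2.41  2.82  0.24 -1.33] F [-0.5 -0.7  0.2] open -0.0
[-197.4  -98.4  292.7] in tool [  65.8   -0.2 -129.3] [-0.26  0.    0.97]
[-0.62  0.01 -0.78]
```

```bash
python3 -m jog '[{"grip":0,"tx":-0.002,"ty":-0.0016,"tz":-0.016,"ax":-0.1,"ay":-0.5,"az":0},{"grip":0,"tx":-0.002,"ty":-0.0016,"tz":-0.016,"ax":-0.1,"ay":-0.5,"az":0},{"grip":0,"tx":-0.002,"ty":-0.0016,"tz":-0.016,"ax":-0.1,"ay":-0.5,"az":0},{"grip":0,"tx":-0.002,"ty":-0.0016,"tz":-0.016,"ax":-0.1,"ay":-0.5,"az":0},{"grip":0,"tx":-0.002,"ty":-0.0016,"tz":-0.016,"ax":-0.1,"ay":-0.5,"az":0},{"grip":0,"tx":-0.002,"ty":-0.0016,"tz":-0.016,"ax":-0.1,"ay":-0.5,"az":0},{"grip":0,"tx":-0.002,"ty":-0.0016,"tz":-0.016,"ax":-0.1,"ay":-0.5,"az":0},{"grip":0,"tx":-0.002,"ty":-0.0016,"tz":-0.016,"ax":-0.1,"ay":-0.5,"az":0},{"grip":0,"tx":-0.002,"ty":-0.0016,"tz":-0.016,"ax":-0.1,"ay":-0.5,"az":0},{"grip":0,"tx":-0.002,"ty":-0.0016,"tz":-0.016,"ax":-0.1,"ay":-0.5,"az":0}]'; python3 st.py
```

```text
clock: 3.53
position: [0.5584, -0.1447, 0.1539]
eef_rot: [0.437, 0.068, 0.895, -0.055]
force: [0.2, 0.1, -2.8]
opening: 0.001
t 3.53 tcp [ 0.5584 -0.1447  0.1539] feeder tcp [ -61.1 -100.2  153.9] tip [ -50.  -100.3  145.3]
z [ 0.791 -0.01  -0.612] y [-0.019  0.999 -0.04 ] j [ 1.14  0.67 -1.22  2.44  2.4   0.8  -0.53] F [ 0.2  0.1 -2.8] open 0.0
```

```bash
python3 -m jog '[{"grip":0,"tx":0.0,"ty":-0.004,"tz":0,"ax":0.4,"ay":2,"az":0},{"grip":0,"tx":0.0,"ty":-0.004,"tz":0,"ax":0.4,"ay":2,"az":0},{"grip":0,"tx":0.0,"ty":-0.004,"tz":0,"ax":0.4,"ay":2,"az":0},{"grip":0,"tx":0.0,"ty":-0.004,"tz":0,"ax":0.4,"ay":2,"az":0},{"grip":0,"tx":0.0,"ty":-0.004,"tz":0,"ax":0.4,"ay":2,"az":0},{"grip":0,"tx":0.0,"ty":-0.004,"tz":0,"ax":0,"ay":0,"az":0}]'; python3 st.py
```

```text
clock: 4.03
position: [0.5603, -0.1677, 0.1545]
eef_rot: [0.357, 0.071, 0.931, -0.044]
force: [0.8, 0.8, 0.7]
opening: 0.001
t 4.03 tcp [ 0.5603 -0.1677  0.1545] feeder tcp [ -54.8 -122.4  154.5] tip [ -45.4 -122.5  144.1]
z [ 0.671 -0.006 -0.742] y [-0.026  0.999 -0.032] j [ 1.1   0.5  -1.08  2.32  2.09  0.46 -0.3 ] F [0.8 0.8 0.7] open 0.0
```

```bash
python3 -m jog '[{"grip":0,"tx":0.0,"ty":0,"tz":-0.01,"ax":0,"ay":0,"az":0},{"grip":0,"tx":0.0,"ty":0,"tz":-0.01,"ax":0,"ay":0,"az":0},{"grip":0,"tx":0.0,"ty":0,"tz":-0.01,"ax":0,"ay":0,"az":0},{"grip":0,"tx":0.0,"ty":0,"tz":-0.01,"ax":0,"ay":0,"az":0},{"grip":0,"tx":0.0,"ty":0,"tz":-0.01,"ax":0,"ay":0,"az":0},{"grip":0,"tx":0.0,"ty":0,"tz":-0.01,"ax":0,"ay":0,"az":0},{"grip":0,"tx":0.0,"ty":0,"tz":-0.01,"ax":0,"ay":0,"az":0},{"grip":0,"tx":0.0,"ty":0,"tz":-0.01,"ax":0,"ay":0,"az":0}]'; python3 st.py
```

```text
clock: 4.7
position: [0.5586, -0.1676, 0.0723]
eef_rot: [0.356, 0.071, 0.931, -0.044]
force: [0.5, 0.2, -0.9]
opening: 0.004
t 4.7 tcp [ 0.5586 -0.1676  0.0723] feeder tcp [ -56.6 -122.6   72.3] tip [ -47.2 -122.7   61.9]
z [ 0.67  -0.006 -0.742] y [-0.026  0.999 -0.031] j [ 1.06  0.76 -1.05  2.35  2.32  0.69 -0.39] F [ 0.5  0.2 -0.9] open 0.0
```

```bash
python3 -m jog '[{"grip":0,"tx":0.001,"ty":0,"tz":-0.01,"ax":0,"ay":0,"az":0},{"grip":0,"tx":0.001,"ty":0,"tz":-0.01,"ax":0,"ay":0,"az":0},{"grip":0,"tx":0.001,"ty":0,"tz":-0.01,"ax":0,"ay":0,"az":0},{"grip":0,"tx":0.001,"ty":0,"tz":-0.01,"ax":0,"ay":0,"az":0},{"grip":0,"tx":0.001,"ty":0,"tz":0,"ax":0,"ay":0,"az":0}]'; python3 st.py;  python3 -c "
from h import *
snap('scene','s2'); snap('wrist','w2')
p=cv2.imread('pics/s2.png')[60:300,60:340]
cv2.imwrite('pics/s2c.png',cv2.resize(p,None,fx=2.5,fy=2.5,interpolation=cv2.INTER_CUBIC))"
```

```text
clock: 5.12
position: [0.5628, -0.1675, 0.031]
eef_rot: [0.355, 0.071, 0.931, -0.043]
force: [-0.1, -0.2, -0.1]
opening: -0.003
t 5.12 tcp [ 0.5628 -0.1675  0.031 ] feeder tcp [ -52.4 -121.7   31. ] tip [ -43.1 -121.7   20.6]
z [ 0.668 -0.005 -0.744] y [-0.026  0.999 -0.03 ] j [ 1.03  0.88 -1.02  2.34  2.4   0.78 -0.41] F [-0.1 -0.2 -0.1] open -0.0
```

View pics/s2c.png

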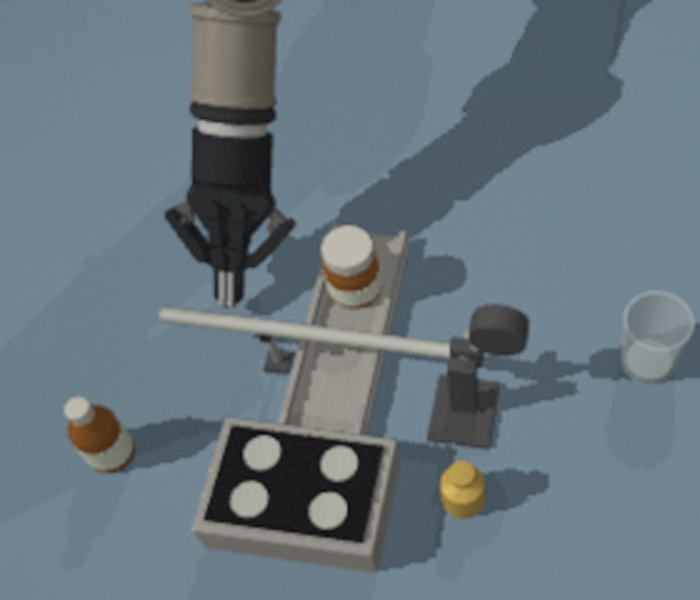

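View pics/w2.png

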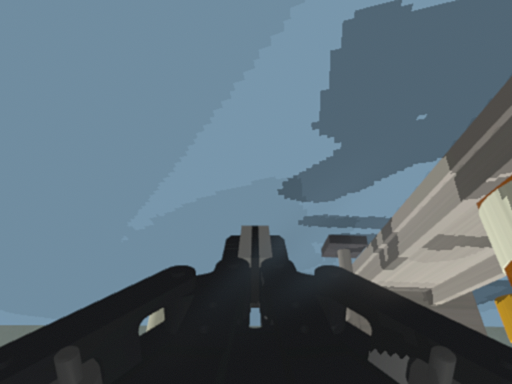

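```bash
python3 - <<'E'
from h import *
exec(open('st.py').read())
W=cloud('s2')
for v in range(166,186,2): print(v,[f(W[v,u]).tolist() for u in (149,151,153)])
E
```

```text
t 5.22 tcp [ 0.5639 -0.1675  0.0329] feeder tcp [ -51.3 -121.5   32.9] tip [ -42.  -121.5   22.5]
z [ 0.67  -0.005 -0.742] y [-0.026  0.999 -0.03 ] j [ 1.03  0.88 -1.02  2.34  2.4   0.78 -0.41] F [-0.1 -0.6  0.3] open -0.0
166 [[-64.3, -122.6, 61.9], [-72.0, -122.3, 50.4], [-64.1, -111.9, 64.5]]
168 [[-62.4, -123.5, 55.5], [-64.0, -119.2, 54.1], [-62.4, -112.8, 58.0]]
170 [[-57.9, -122.7, 53.7], [-59.6, -118.5, 52.0], [-59.6, -113.2, 53.1]]
172 [[-55.4, -123.2, 48.4], [-57.0, -118.9, 46.8], [-56.7, -113.3, 48.6]]
174 [[-51.5, -122.8, 45.3], [-52.5, -118.1, 44.8], [-53.7, -113.5, 44.1]]
176 [[-47.7, -122.4, 42.2], [-47.8, -117.1, 43.2], [-52.6, -115.0, 36.3]]
178 [[-44.5, -122.5, 37.9], [-46.4, -118.4, 35.9], [-47.2, -113.6, 35.8]]
180 [[-42.2, -123.2, 32.1], [-41.7, -117.5, 34.3], [-43.2, -113.1, 32.9]]
182 [[-38.5, -123.0, 28.7], [-39.3, -118.1, 28.6], [-41.6, -114.3, 25.7]]
184 [[-48.1, -132.0, 1.4], [-49.3, -127.3, 0.6], [-51.4, -123.2, -1.9]]
```

```bash
python3 -m jog '[{"grip":0,"tx":0.009,"ty":-0.0017,"tz":0,"ax":0,"ay":0,"az":0},{"grip":0,"tx":0.009,"ty":-0.0017,"tz":0,"ax":0,"ay":0,"az":0},{"grip":0,"tx":0.009,"ty":-0.0017,"tz":0,"ax":0,"ay":0,"az":0},{"grip":0,"tx":0.009,"ty":-0.0017,"tz":0,"ax":0,"ay":0,"az":0},{"grip":0,"tx":0.009,"ty":-0.0017,"tz":0,"ax":0,"ay":0,"az":0},{"grip":0,"tx":0,"ty":0,"tz":0,"ax":0,"ay":0,"az":0}]'; python3 st.py;  python3 -c "
from h import *
snap('scene','s3'); snap('wrist','w3')
p=cv2.imread('pics/s3.png')[130:270,80:240]
cv2.imwrite('pics/s3c.png',cv2.resize(p,None,fx=4,fy=4,interpolation=cv2.INTER_CUBIC))"
```

```text
clock: 5.72
position: [0.6119, -0.1774, 0.0344]
eef_rot: [0.358, 0.071, 0.93, -0.044]
force: [0.9, -0.3, -0.7]
opening: -0.001
t 5.72 tcp [ 0.6119 -0.1774  0.0344] feeder tcp [  -2.3 -122.1   34.4] tip [   7.1 -122.2   24. ]
z [ 0.673 -0.006 -0.74 ] y [-0.025  0.999 -0.031] j [ 0.98  0.88 -0.98  2.24  2.36  0.72 -0.36] F [ 0.9 -0.3 -0.7] open -0.0
```

View pics/s3c.png

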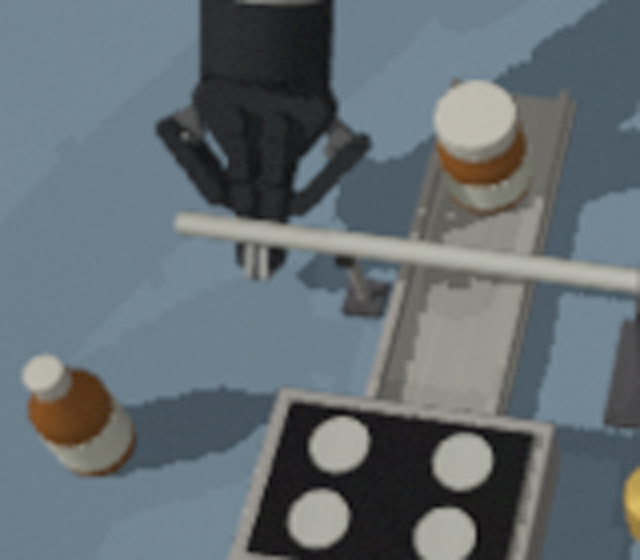

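View pics/w3.png

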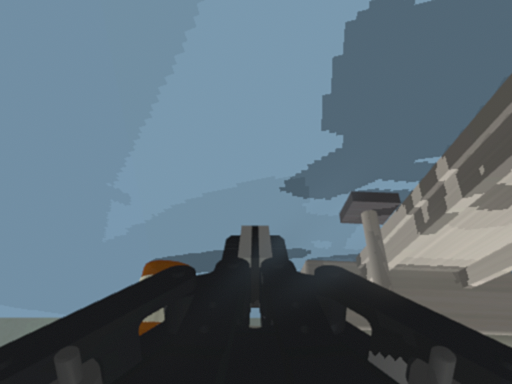

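```bash
python3 -m jog '[{"grip":0,"tx":0,"ty":0,"tz":0.004,"ax":0,"ay":0,"az":0},{"grip":0,"tx":0,"ty":0,"tz":0.004,"ax":0,"ay":0,"az":0},{"grip":0,"tx":0,"ty":0,"tz":0.004,"ax":0,"ay":0,"az":0},{"grip":0,"tx":0,"ty":0,"tz":0.008,"ax":0,"ay":0,"az":0},{"grip":0,"tx":0,"ty":0,"tz":0.008,"ax":0,"ay":0,"az":0},{"grip":0,"tx":0,"ty":0.0005,"tz":0.008,"ax":0,"ay":0,"az":0},{"grip":0,"tx":0,"ty":0.001,"tz":0.008,"ax":0,"ay":0,"az":0},{"grip":0,"tx":0,"ty":0.001,"tz":0.008,"ax":0,"ay":0,"az":0},{"grip":0,"tx":0,"ty":0.001,"tz":0.008,"ax":0,"ay":0,"az":0}]'; python3 st.py;  python3 -c "
from h import *
snap('scene','s4')
p=cv2.imread('pics/s4.png')[100:270,80:290]
cv2.imwrite('pics/s4c.png',cv2.resize(p,None,fx=3,fy=3,interpolation=cv2.INTER_CUBIC))"
```

```text
clock: 6.57
position: [0.6093, -0.1732, 0.0944]
eef_rot: [0.357, 0.071, 0.93, -0.044]
force: [-0.1, -0.8, -1.4]
opening: -0.004
t 6.57 tcp [ 0.6093 -0.1732  0.0944] feeder tcp [  -5.7 -118.5   94.4] tip [   3.7 -118.6   84. ]
z [ 0.671 -0.006 -0.741] y [-0.026  0.999 -0.031] j [ 0.99  0.72 -1.01  2.24  2.21  0.61 -0.31] F [-0.1 -0.8 -1.4] open -0.0
```

View pics/s4c.png

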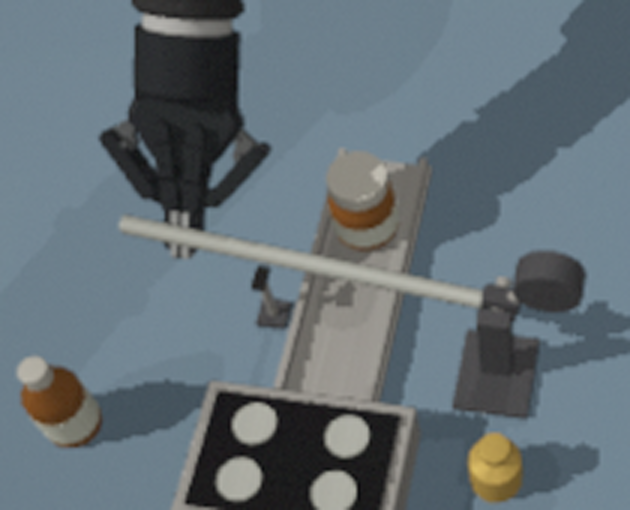

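```bash
python3 -m jog '[{"grip":0,"tx":0.0007,"ty":0.0017,"tz":0.0078,"ax":0,"ay":0,"az":0},{"grip":0,"tx":0.0007,"ty":0.0017,"tz":0.0078,"ax":0,"ay":0,"az":0},{"grip":0,"tx":0.0007,"ty":0.0017,"tz":0.0078,"ax":0,"ay":0,"az":0},{"grip":0,"tx":0.0008,"ty":0.0024,"tz":0.0076,"ax":0,"ay":0,"az":0},{"grip":0,"tx":0.0008,"ty":0.0024,"tz":0.0076,"ax":0,"ay":0,"az":0},{"grip":0,"tx":0.0008,"ty":0.0024,"tz":0.0076,"ax":0,"ay":0,"az":0},{"grip":0,"tx":0.0008,"ty":0.0032,"tz":0.0073,"ax":0,"ay":0,"az":0},{"grip":0,"tx":0.0008,"ty":0.0032,"tz":0.0073,"ax":0,"ay":0,"az":0},{"grip":0,"tx":0.0008,"ty":0.0032,"tz":0.0073,"ax":0,"ay":0,"az":0}]'; python3 st.py;  python3 -c "
from h import *
snap('scene','s5')
p=cv2.imread('pics/s5.png')[100:270,80:290]
cv2.imwrite('pics/s5c.png',cv2.resize(p,None,fx=3,fy=3,interpolation=cv2.INTER_CUBIC))"
```

```text
clock: 7.37
position: [0.6155, -0.1504, 0.1616]
eef_rot: [0.356, 0.071, 0.931, -0.043]
force: [-3.9, 0.2, -0.7]
opening: -0.005
t 7.37 tcp [ 0.6155 -0.1504  0.1616] feeder tcp [ -3.9 -95.  161.6] tip [  5.5 -95.1 151.2]
z [ 0.67  -0.005 -0.742] y [-0.027  0.999 -0.03 ] j [ 0.96  0.53 -1.01  2.22  1.96  0.48 -0.2 ] F [-3.9  0.2 -0.7] open -0.0
```

View pics/s5c.png

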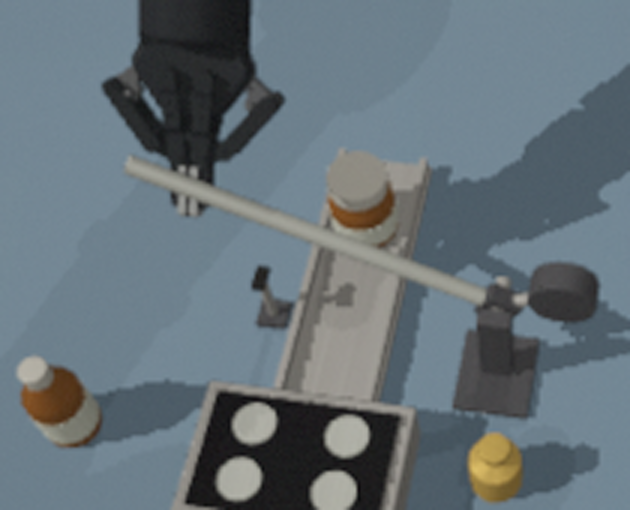

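```bash
python3 -m jog '[{"grip":0,"tx":0.0008,"ty":0.0039,"tz":0.0069,"ax":0,"ay":0,"az":0},{"grip":0,"tx":0.0008,"ty":0.0039,"tz":0.0069,"ax":0,"ay":0,"az":0},{"grip":0,"tx":0.0008,"ty":0.0039,"tz":0.0069,"ax":0,"ay":0,"az":0},{"grip":0,"tx":0.001,"ty":0.0045,"tz":0.0065,"ax":0,"ay":0,"az":0},{"grip":0,"tx":0.001,"ty":0.0045,"tz":0.0065,"ax":0,"ay":0,"az":0},{"grip":0,"tx":0.001,"ty":0.0045,"tz":0.0065,"ax":0,"ay":0,"az":0},{"grip":0,"tx":0.001,"ty":0.0052,"tz":0.006,"ax":0,"ay":0,"az":0},{"grip":0,"tx":0.001,"ty":0.0052,"tz":0.006,"ax":0,"ay":0,"az":0},{"grip":0,"tx":0.001,"ty":0.0052,"tz":0.006,"ax":0,"ay":0,"az":0}]'; python3 st.py;  python3 -c "
from h import *
snap('scene','s6')
p=cv2.imread('pics/s6.png')[70:270,80:290]
cv2.imwrite('pics/s6c.png',cv2.resize(p,None,fx=3,fy=3,interpolation=cv2.INTER_CUBIC))"
```

```text
clock: 8.17
position: [0.6248, -0.1097, 0.2202]
eef_rot: [0.357, 0.071, 0.93, -0.044]
force: [-0.7, 0.1, 0.3]
opening: -0.001
t 8.17 tcp [ 0.6248 -0.1097  0.2202] feeder tcp [ -2.5 -53.2 220.2] tip [  6.9 -53.3 209.9]
z [ 0.671 -0.005 -0.741] y [-0.027  0.999 -0.031] j [ 0.89  0.38 -1.01  2.18  1.65  0.43 -0.02] F [-0.7  0.1  0.3] open -0.0
```

View pics/s6c.png

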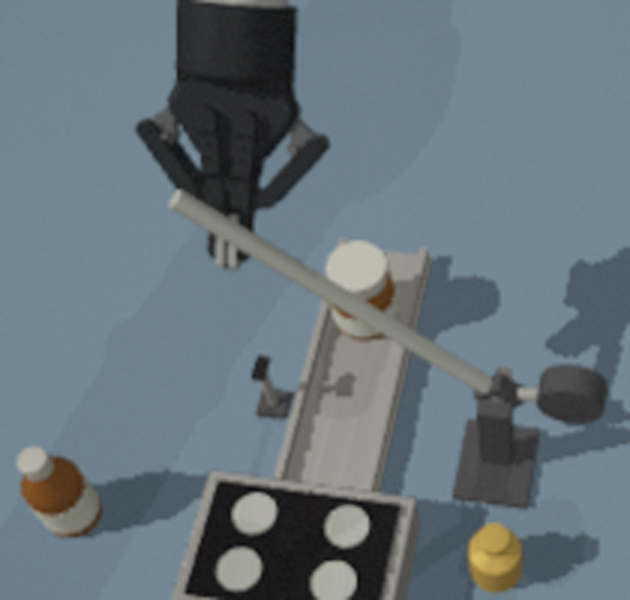

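```bash
python3 -m jog '[{"grip":0,"tx":0.001,"ty":0.0057,"tz":0.0054,"ax":0,"ay":0,"az":0},{"grip":0,"tx":0.001,"ty":0.0057,"tz":0.0054,"ax":0,"ay":0,"az":0},{"grip":0,"tx":0.001,"ty":0.0057,"tz":0.0054,"ax":0,"ay":0,"az":0},{"grip":0,"tx":0.0012,"ty":0.0063,"tz":0.0049,"ax":0,"ay":0,"az":0},{"grip":0,"tx":0.0012,"ty":0.0063,"tz":0.0049,"ax":0,"ay":0,"az":0},{"grip":0,"tx":0.0012,"ty":0.0063,"tz":0.0049,"ax":0,"ay":0,"az":0},{"grip":0,"tx":0.0012,"ty":0.0066,"tz":0.0042,"ax":0,"ay":0,"az":0},{"grip":0,"tx":0.0012,"ty":0.0066,"tz":0.0042,"ax":0,"ay":0,"az":0}]'; python3 st.py;  python3 -c "
from h import *
snap('scene','s7')
p=cv2.imread('pics/s7.png')[70:270,80:290]
cv2.imwrite('pics/s7c.png',cv2.resize(p,None,fx=3,fy=3,interpolation=cv2.INTER_CUBIC))"
```

```text
clock: 8.88
position: [0.6337, -0.0607, 0.2592]
eef_rot: [0.357, 0.071, 0.93, -0.044]
force: [0.5, -0.7, 0.1]
opening: 0.002
t 8.88 tcp [ 0.6337 -0.0607  0.2592] feeder tcp [ -3.   -3.4 259.2] tip [  6.4  -3.5 248.8]
z [ 0.671 -0.005 -0.741] y [-0.026  0.999 -0.031] j [ 0.83  0.32 -1.06  2.13  1.42  0.48  0.11] F [ 0.5 -0.7  0.1] open 0.0
```

View pics/s7c.png

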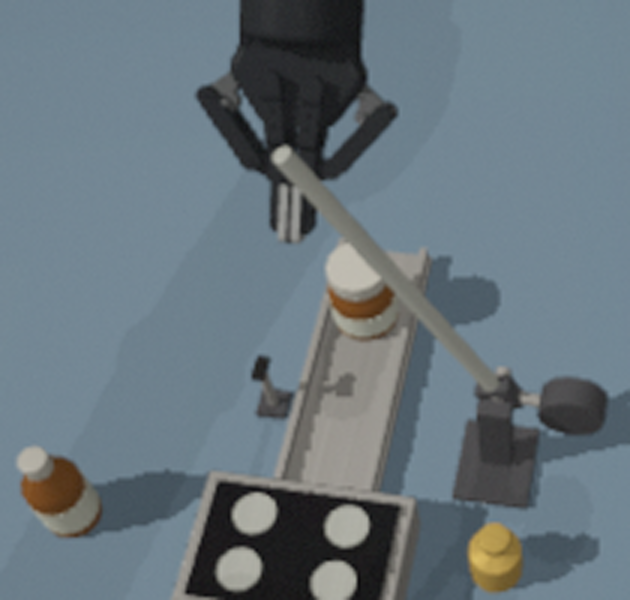

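```bash
python3 -m jog '[{"grip":0,"tx":0,"ty":0,"tz":0,"ax":0,"ay":0,"az":0},{"grip":0,"tx":0,"ty":0,"tz":0,"ax":0,"ay":0,"az":0},{"grip":0,"tx":-0.014,"ty":0.0028,"tz":0,"ax":0.8,"ay":4.2,"az":0},{"grip":0,"tx":-0.016,"ty":0.003,"tz":0,"ax":0.8,"ay":4.2,"az":0},{"grip":0,"tx":-0.018,"ty":0.0035,"tz":0,"ax":1,"ay":5,"az":0},{"grip":0,"tx":-0.018,"ty":0.0035,"tz":0,"ax":1,"ay":5,"az":0},{"grip":0,"tx":-0.018,"ty":0.0035,"tz":0,"ax":1,"ay":5,"az":0},{"grip":0,"tx":-0.018,"ty":0.0035,"tz":0,"ax":1,"ay":5,"az":0},{"grip":0,"tx":-0.018,"ty":0.0035,"tz":0,"ax":1.1,"ay":5.5,"az":0},{"grip":0,"tx":-0.018,"ty":0.0035,"tz":0,"ax":1.1,"ay":5.5,"az":0}]'; python3 st.py;  python3 -c "
from h import *
snap('scene','s8');snap('top','t8')
p=cv2.imread('pics/s8.png')[50:270,80:290]
q=cv2.imread('pics/t8.png')[80:300,210:420]
cv2.imwrite('pics/s8c.png',cv2.resize(np.hstack([p,q]),None,fx=1.9,fy=1.9,interpolation=cv2.INTER_CUBIC))"
```

```text
clock: 9.77
position: [0.4979, -0.0366, 0.2589]
eef_rot: [0.023, 0.077, 0.997, -0.005]
force: [-0.1, -0.5, -1.1]
opening: 0.001
t 9.77 tcp [ 0.4979 -0.0366  0.2589] feeder tcp [-140.9   -5.5  258.9] tip [-140.2   -5.5  244.9]
z [ 0.048 -0.005 -0.999] y [-0.037  0.999 -0.006] j [ 1.01  0.43 -1.32  1.92  0.5   1.11  0.91] F [-0.1 -0.5 -1.1] open 0.0
```

View pics/s8c.png

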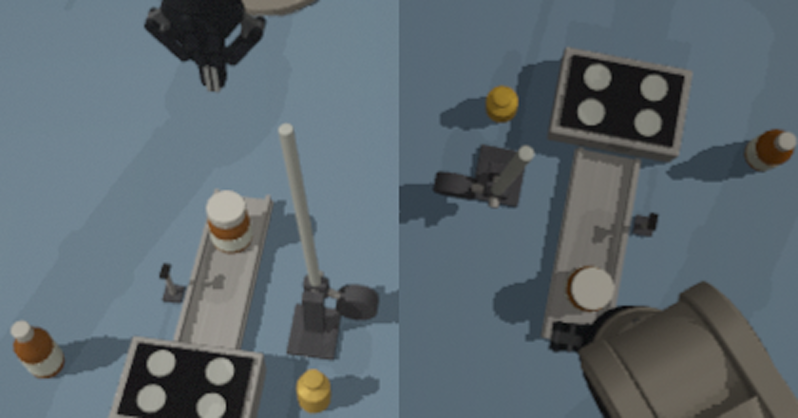

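```bash
python3 -m jog '[{"grip":0,"tx":-0.002,"ty":0.0022,"tz":-0.01,"ax":0,"ay":1,"az":-1},{"grip":0,"tx":-0.002,"ty":0.0022,"tz":-0.02,"ax":0,"ay":1,"az":-1},{"grip":0,"tx":-0.002,"ty":0.0022,"tz":-0.02,"ax":0,"ay":0.8,"az":0},{"grip":0,"tx":0,"ty":0,"tz":-0.02,"ax":0,"ay":0,"az":0},{"grip":0,"tx":0,"ty":0,"tz":-0.02,"ax":0,"ay":0,"az":0},{"grip":0,"tx":0,"ty":0,"tz":-0.02,"ax":0,"ay":0,"az":0},{"grip":0,"tx":0,"ty":0,"tz":-0.02,"ax":0,"ay":0,"az":0},{"grip":0,"tx":0,"ty":0,"tz":-0.02,"ax":0,"ay":0,"az":0},{"grip":0,"tx":0,"ty":0,"tz":0,"ax":0,"ay":0,"az":0}]'; python3 st.py;  python3 -c "
from h import *
snap('scene','s9');snap('wrist','w9')
p=cv2.imread('pics/s9.png')[90:260,110:290]
cv2.imwrite('pics/s9c.png',cv2.resize(p,None,fx=3.3,fy=3.3,interpolation=cv2.INTER_CUBIC))"
```

```text
clock: 10.62
position: [0.4909, -0.03, 0.1054]
eef_rot: [-0.0, 0.093, 0.996, -0.008]
force: [-0.7, 0.3, -0.4]
opening: -0.006
t 10.62 tcp [ 0.4909 -0.03    0.1054] feeder tcp [-149.    -0.3  105.4] tip [-149.    -0.5   91.4]
z [ 0.001 -0.015 -1.   ] y [-0.004  1.    -0.015] j [ 0.77  0.62 -1.09  2.05  0.73  0.92  0.66] F [-0.7  0.3 -0.4] open -0.01
```

View pics/s9c.png

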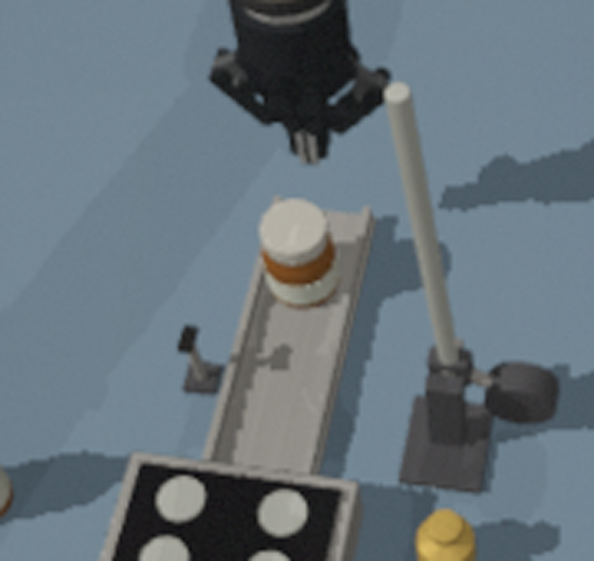

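View pics/w9.png

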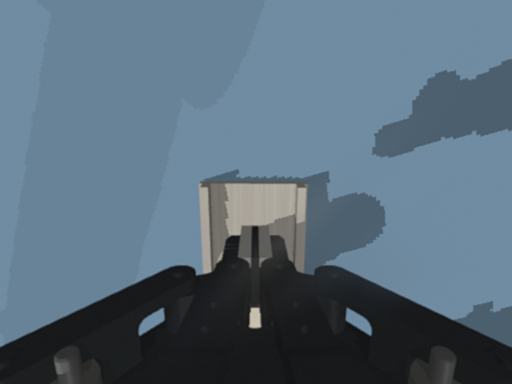

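```bash
python3 -m jog '[{"grip":0,"tx":0,"ty":0,"tz":-0.016,"ax":0,"ay":0,"az":0},{"grip":0,"tx":0,"ty":0,"tz":-0.016,"ax":0,"ay":0,"az":0},{"grip":0,"tx":0,"ty":0,"tz":-0.016,"ax":0,"ay":0,"az":0},{"grip":0,"tx":0,"ty":0,"tz":-0.016,"ax":0,"ay":0,"az":0},{"grip":0,"tx":0.004,"ty":-0.0008,"tz":0,"ax":0,"ay":0,"az":0},{"grip":0,"tx":0.004,"ty":-0.0008,"tz":0,"ax":0,"ay":0,"az":0},{"grip":0,"tx":0.003,"ty":-0.0006,"tz":0,"ax":0,"ay":0,"az":0},{"grip":0,"tx":0.003,"ty":-0.0006,"tz":0,"ax":0,"ay":0,"az":0},{"grip":0,"tx":0.003,"ty":-0.0006,"tz":0,"ax":0,"ay":0,"az":0},{"grip":0,"tx":0.003,"ty":-0.0006,"tz":0,"ax":0,"ay":0,"az":0}]'; python3 st.py
python3 -m jog '[{"grip":0,"tx":0.003,"ty":-0.0006,"tz":0,"ax":0,"ay":0,"az":0},{"grip":0,"tx":0.003,"ty":-0.0006,"tz":0,"ax":0,"ay":0,"az":0},{"grip":0,"tx":0.003,"ty":-0.0006,"tz":0,"ax":0,"ay":0,"az":0},{"grip":0,"tx":0.003,"ty":-0.0006,"tz":0,"ax":0,"ay":0,"az":0},{"grip":0,"tx":0.003,"ty":-0.0006,"tz":0,"ax":0,"ay":0,"az":0},{"grip":0,"tx":0.003,"ty":-0.0006,"tz":0,"ax":0,"ay":0,"az":0},{"grip":0,"tx":0.003,"ty":-0.0006,"tz":0,"ax":0,"ay":0,"az":0},{"grip":0,"tx":0.003,"ty":-0.0006,"tz":0,"ax":0,"ay":0,"az":0},{"grip":0,"tx":0.003,"ty":-0.0006,"tz":0,"ax":0,"ay":0,"az":0},{"grip":0,"tx":0.003,"ty":-0.0006,"tz":0,"ax":0,"ay":0,"az":0}]'; python3 st.py;  python3 -c "
from h import *
snap('scene','s10')
p=cv2.imread('pics/s10.png')[90:260,110:290]
cv2.imwrite('pics/s10c.png',cv2.resize(p,None,fx=3.3,fy=3.3,interpolation=cv2.INTER_CUBIC))"
```

```text
clock: 11.55
position: [0.5134, -0.0333, 0.0455]
eef_rot: [0.002, 0.093, 0.996, -0.008]
force: [-2.3, -0.2, 1.3]
opening: -0.003
t 11.55 tcp [ 0.5134 -0.0333  0.0455] feeder tcp [-126.3    0.7   45.5] tip [-126.2    0.5   31.5]
z [ 0.005 -0.015 -1.   ] y [-0.003  1.    -0.015] j [ 0.68  0.73 -0.98  2.04  0.85  0.85  0.58] F [-2.3 -0.2  1.3] open -0.0
clock: 12.38
position: [0.5433, -0.0394, 0.0447]
eef_rot: [0.001, 0.093, 0.996, -0.008]
force: [-1.9, 0.2, 1.5]
opening: 0.003
t 12.38 tcp [ 0.5433 -0.0394  0.0447] feeder tcp [-95.8   0.4  44.7] tip [-95.7   0.2  30.7]
z [ 0.004 -0.015 -1.   ] y [-0.003  1.    -0.015] j [ 0.67  0.76 -0.97  1.97  0.85  0.88  0.62] F [-1.9  0.2  1.5] open 0.0
```

View pics/s10c.png

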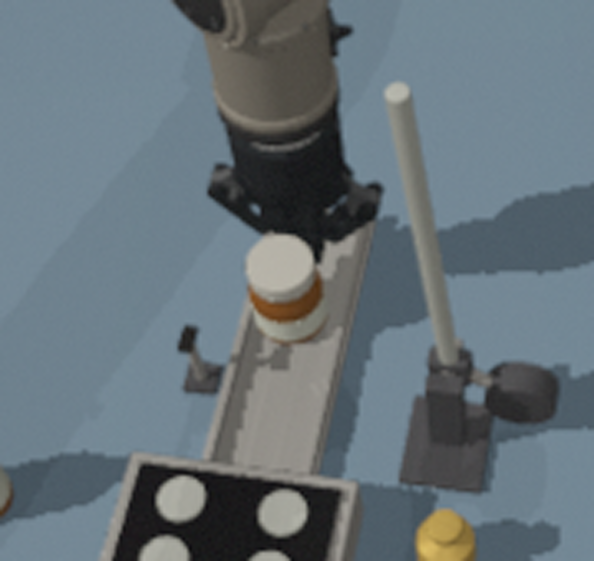

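```bash
for i in 1; do python3 -m jog '[{"grip":0,"tx":0.004,"ty":-0.0008,"tz":0,"ax":0,"ay":0,"az":0},{"grip":0,"tx":0.004,"ty":-0.0008,"tz":0,"ax":0,"ay":0,"az":0},{"grip":0,"tx":0.004,"ty":-0.0008,"tz":0,"ax":0,"ay":0,"az":0},{"grip":0,"tx":0.004,"ty":-0.0008,"tz":0,"ax":0,"ay":0,"az":0},{"grip":0,"tx":0.004,"ty":-0.0008,"tz":0,"ax":0,"ay":0,"az":0},{"grip":0,"tx":0.004,"ty":-0.0008,"tz":0,"ax":0,"ay":0,"az":0},{"grip":0,"tx":0.004,"ty":-0.0008,"tz":0,"ax":0,"ay":0,"az":0},{"grip":0,"tx":0.004,"ty":-0.0008,"tz":0,"ax":0,"ay":0,"az":0},{"grip":0,"tx":0.004,"ty":-0.0008,"tz":0,"ax":0,"ay":0,"az":0},{"grip":0,"tx":0.004,"ty":-0.0008,"tz":0,"ax":0,"ay":0,"az":0}]'; done; python3 st.py;  python3 -c "
from h import *
snap('scene','s11')
p=cv2.imread('pics/s11.png')[90:260,110:290]
cv2.imwrite('pics/s11c.png',cv2.resize(p,None,fx=3.3,fy=3.3,interpolation=cv2.INTER_CUBIC))"
```

```text
clock: 13.27
position: [0.5834, -0.0474, 0.0448]
eef_rot: [0.001, 0.093, 0.996, -0.008]
force: [-0.8, 0.8, -0.9]
opening: 0.001
t 13.27 tcp [ 0.5834 -0.0474  0.0448] feeder tcp [-54.9   0.1  44.8] tip [-54.8  -0.1  30.8]
z [ 0.004 -0.015 -1.   ] y [-0.004  1.    -0.015] j [ 0.65  0.81 -0.95  1.87  0.85  0.93  0.67] F [-0.8  0.8 -0.9] open 0.0
```

View pics/s11c.png

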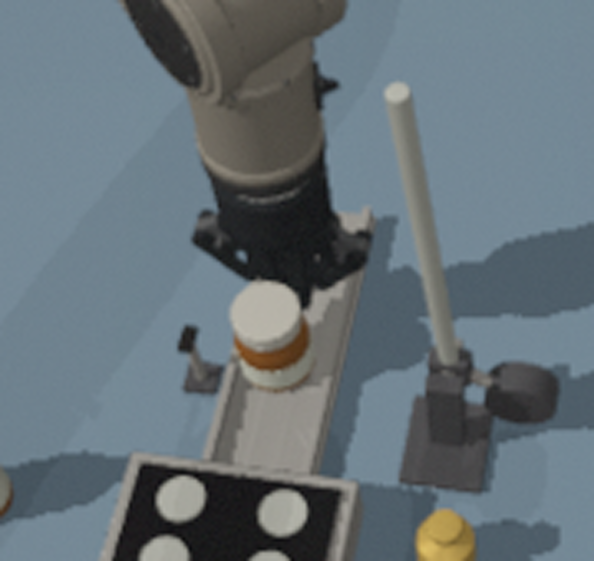

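```bash
python3 -m jog '[{"grip":0,"tx":0.004,"ty":-0.0012,"tz":0,"ax":0,"ay":0,"az":0},{"grip":0,"tx":0.004,"ty":-0.0012,"tz":0,"ax":0,"ay":0,"az":0},{"grip":0,"tx":0.004,"ty":-0.0012,"tz":0,"ax":0,"ay":0,"az":0},{"grip":0,"tx":0.004,"ty":-0.0012,"tz":0,"ax":0,"ay":0,"az":0},{"grip":0,"tx":0.004,"ty":-0.0012,"tz":0,"ax":0,"ay":0,"az":0},{"grip":0,"tx":0.004,"ty":-0.0012,"tz":0,"ax":0,"ay":0,"az":0},{"grip":0,"tx":0.004,"ty":-0.0012,"tz":0,"ax":0,"ay":0,"az":0},{"grip":0,"tx":0.004,"ty":-0.0008,"tz":0,"ax":0,"ay":0,"az":0},{"grip":0,"tx":0.004,"ty":-0.0008,"tz":0,"ax":0,"ay":0,"az":0},{"grip":0,"tx":0.004,"ty":-0.0008,"tz":0,"ax":0,"ay":0,"az":0}]'; python3 st.py
python3 -m jog '[{"grip":0,"tx":0.003,"ty":-0.0006,"tz":0,"ax":0,"ay":0,"az":0},{"grip":0,"tx":0.003,"ty":-0.0006,"tz":0,"ax":0,"ay":0,"az":0},{"grip":0,"tx":0.003,"ty":-0.0006,"tz":0,"ax":0,"ay":0,"az":0},{"grip":0,"tx":0.003,"ty":-0.0006,"tz":0,"ax":0,"ay":0,"az":0},{"grip":0,"tx":0.003,"ty":-0.0006,"tz":0,"ax":0,"ay":0,"az":0},{"grip":0,"tx":0.003,"ty":-0.0006,"tz":0,"ax":0,"ay":0,"az":0}]'; python3 st.py;  python3 -c "
from h import *
snap('scene','s12')
p=cv2.imread('pics/s12.png')[90:260,110:290]
cv2.imwrite('pics/s12c.png',cv2.resize(p,None,fx=3.3,fy=3.3,interpolation=cv2.INTER_CUBIC))"
```

```text
clock: 14.15
position: [0.6234, -0.0579, 0.0448]
eef_rot: [0.001, 0.093, 0.996, -0.007]
force: [-2.9, 1.8, 0.8]
opening: -0.0
t 14.15 tcp [ 0.6234 -0.0579  0.0448] feeder tcp [-13.6  -2.7  44.8] tip [-13.6  -2.9  30.8]
z [ 0.004 -0.015 -1.   ] y [-0.004  1.    -0.015] j [ 0.63  0.85 -0.94  1.77  0.84  0.98  0.72] F [-2.9  1.8  0.8] open -0.0
clock: 14.65
position: [0.6413, -0.0618, 0.0448]
eef_rot: [0.001, 0.093, 0.996, -0.008]
force: [-2.7, 2.2, 0.2]
opening: 0.001
t 14.65 tcp [ 0.6413 -0.0618  0.0448] feeder tcp [ 4.6 -3.  44.8] tip [ 4.7 -3.2 30.8]
z [ 0.004 -0.015 -1.   ] y [-0.004  1.    -0.015] j [ 0.62  0.87 -0.93  1.72  0.84  1.    0.74] F [-2.7  2.2  0.2] open 0.0
```

View pics/s12c.png

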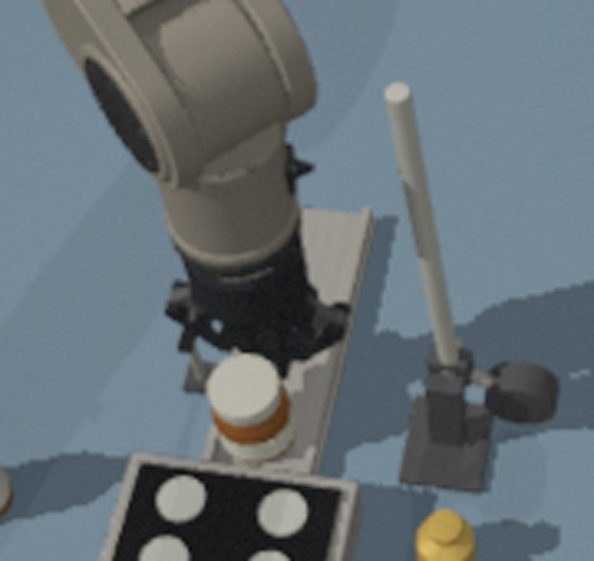

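```bash
python3 -m jog '[{"grip":0,"tx":0.0015,"ty":-0.0003,"tz":0,"ax":0,"ay":0,"az":0},{"grip":0,"tx":0.0015,"ty":-0.0003,"tz":0,"ax":0,"ay":0,"az":0},{"grip":0,"tx":0.0015,"ty":-0.0003,"tz":0,"ax":0,"ay":0,"az":0},{"grip":0,"tx":0.0015,"ty":-0.0003,"tz":0,"ax":0,"ay":0,"az":0},{"grip":0,"tx":0.0015,"ty":-0.0003,"tz":0,"ax":0,"ay":0,"az":0},{"grip":0,"tx":0.0015,"ty":-0.0003,"tz":0,"ax":0,"ay":0,"az":0},{"grip":0,"tx":0.0015,"ty":-0.0003,"tz":0,"ax":0,"ay":0,"az":0}]'; python3 st.py
python3 -c "
from h import *
snap('scene','s13')
W=cloud('s13'); exec(open('st.py').read())
Fd=(W-O)@F*1000
m=(abs(Fd[...,2]-83)<4)&(abs(Fd[...,1])<45)&(Fd[...,0]>10)&(Fd[...,0]<90)
print(m.sum(),cv2.minEnclosingCircle(Fd[m][:,:2].astype(np.float32)))
m=(abs(Fd[...,2]-52)<6)&(abs(Fd[...,1])<70)&(Fd[...,0]>75)&(Fd[...,0]<200); print('block x min/max',np.percentile(Fd[m][:,0],[0.5,99.5]))
p=cv2.imread('pics/s13.png')[150:260,120:240]
cv2.imwrite('pics/s13c.png',cv2.resize(p,None,fx=4.5,fy=4.5,interpolation=cv2.INTER_CUBIC))"
```

```text
clock: 15.28
position: [0.6517, -0.064, 0.0448]
eef_rot: [0.001, 0.093, 0.996, -0.008]
force: [-1.7, 1.6, 0.1]
opening: 0.004
t 15.28 tcp [ 0.6517 -0.064   0.0448] feeder tcp [15.3 -3.2 44.8] tip [15.3 -3.4 30.8]
z [ 0.004 -0.015 -1.   ] y [-0.003  1.    -0.015] j [ 0.61  0.88 -0.93  1.7   0.84  1.01  0.76] F [-1.7  1.6  0.1] open 0.0
t 15.33 tcp [ 0.652  -0.064   0.0448] feeder tcp [15.6 -3.2 44.8] tip [15.7 -3.4 30.8]
z [ 0.005 -0.015 -1.   ] y [-0.003  1.    -0.015] j [ 0.61  0.88 -0.93  1.7   0.84  1.01  0.76] F [-1.7  1.1  0. ] open 0.0
409 ((38.874027252197266, -0.6746446490287781), 39.06857681274414)
block x min/max [ 76.92716208 195.12661963]
```

View pics/s13c.png

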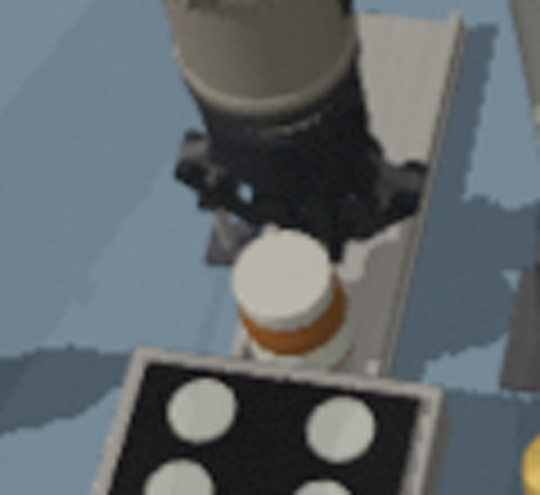

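```bash
python3 -m jog '[{"grip":0,"tx":0.001,"ty":-0.0002,"tz":0,"ax":0,"ay":0,"az":0},{"grip":0,"tx":0.001,"ty":-0.0002,"tz":0,"ax":0,"ay":0,"az":0},{"grip":0,"tx":0.001,"ty":-0.0002,"tz":0,"ax":0,"ay":0,"az":0}]'; python3 -m jog '[{"grip":0,"tx":0.0005,"ty":-0.0001,"tz":0,"ax":0,"ay":0,"az":0}]';python3 -m jog '[{"grip":0,"tx":0.0005,"ty":-0.0001,"tz":0,"ax":0,"ay":0,"az":0}]'; python3 st.py
```

```text
clock: 15.58
position: [0.6546, -0.0645, 0.0447]
eef_rot: [0.001, 0.093, 0.996, -0.008]
force: [-2.3, 1.3, 0.1]
opening: 0.003
clock: 15.67
position: [0.6552, -0.0646, 0.0448]
eef_rot: [0.002, 0.093, 0.996, -0.008]
force: [-2.3, 0.9, -0.0]
opening: 0.007
clock: 15.75
position: [0.6556, -0.0647, 0.0448]
eef_rot: [0.001, 0.093, 0.996, -0.008]
force: [-2.2, 1.4, 0.6]
opening: 0.003
t 15.75 tcp [ 0.6556 -0.0647  0.0448] feeder tcp [19.3 -3.2 44.8] tip [19.3 -3.4 30.8]
z [ 0.004 -0.015 -1.   ] y [-0.003  1.    -0.015] j [ 0.61  0.89 -0.93  1.69  0.84  1.02  0.76] F [-2.2  1.4  0.6] open 0.0
```

```bash
for i in 1; do python3 -m jog '[{"grip":0,"tx":0.0007,"ty":-0.0001,"tz":0,"ax":0,"ay":0,"az":0},{"grip":0,"tx":0.0007,"ty":-0.0001,"tz":0,"ax":0,"ay":0,"az":0}]' | grep -E 'pos|for'; python3 -m jog '[{"grip":0,"tx":0.0007,"ty":-0.0001,"tz":0,"ax":0,"ay":0,"az":0}]'| grep -E 'pos|for'; python3 -m jog '[{"grip":0,"tx":0.0007,"ty":-0.0001,"tz":0,"ax":0,"ay":0,"az":0}]'| grep -E 'pos|for'; done; python3 st.py
```

```text
position: [0.657, -0.0649, 0.0447]
force: [-2.0, 1.0, -0.2]
position: [0.6577, -0.065, 0.0447]
force: [-1.5, 0.4, 0.8]
position: [0.658, -0.0651, 0.0446]
force: [-3.5, 1.9, 0.1]
t 16.08 tcp [ 0.658  -0.0651  0.0446] feeder tcp [21.7 -3.1 44.6] tip [21.7 -3.3 30.6]
z [ 0.004 -0.015 -1.   ] y [-0.003  1.    -0.015] j [ 0.61  0.89 -0.93  1.68  0.84  1.02  0.76] F [-3.5  1.9  0.1] open 0.0
```

```bash
python3 -m jog '[{"grip":0,"tx":0.0007,"ty":-0.0001,"tz":0,"ax":0,"ay":0,"az":0}]'| grep -E 'pos|for'; python3 -m jog '[{"grip":0,"tx":0.0007,"ty":-0.0001,"tz":0,"ax":0,"ay":0,"az":0}]'| grep -E 'pos|for'; python3 -m jog '[{"grip":0,"tx":0,"ty":0,"tz":0,"ax":0,"ay":0,"az":0}]'| grep -E 'pos|for'; python3 st.py; python3 -c "
from h import *
snap('scene','s14')
p=cv2.imread('pics/s14.png')[170:260,130:230]
cv2.imwrite('pics/s14c.png',cv2.resize(p,None,fx=6,fy=6,interpolation=cv2.INTER_CUBIC))"
```

```text
position: [0.6581, -0.065, 0.0445]
force: [-6.4, 1.5, 1.9]
position: [0.6582, -0.0649, 0.0443]
force: [-9.0, 1.5, 2.7]
position: [0.6582, -0.0649, 0.0443]
force: [-6.7, 1.4, 0.9]
t 16.33 tcp [ 0.6582 -0.0649  0.0443] feeder tcp [21.8 -2.9 44.3] tip [21.8 -3.2 30.3]
z [ 0.001 -0.016 -1.   ] y [-0.004  1.    -0.016] j [ 0.61  0.89 -0.93  1.68  0.84  1.02  0.76] F [-6.7  1.4  0.9] open 0.0
```

View pics/s14c.png

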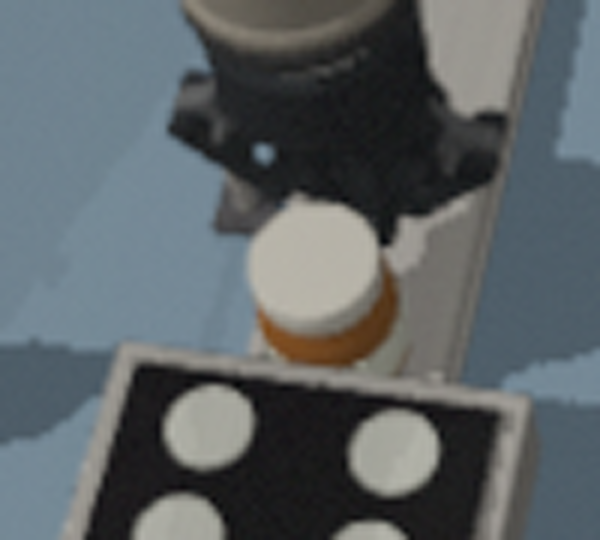

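```bash
python3 -m jog '[{"grip":0,"tx":-0.002,"ty":0.0004,"tz":0,"ax":0,"ay":0,"az":0},{"grip":0,"tx":-0.004,"ty":0.0008,"tz":0,"ax":0,"ay":0,"az":0},{"grip":0,"tx":-0.01,"ty":0.002,"tz":0,"ax":0,"ay":0,"az":0},{"grip":0,"tx":-0.015,"ty":0.003,"tz":0,"ax":0,"ay":0,"az":0},{"grip":0,"tx":-0.02,"ty":0.004,"tz":0,"ax":0,"ay":0,"az":0},{"grip":0,"tx":-0.02,"ty":0.004,"tz":0,"ax":0,"ay":0,"az":0},{"grip":0,"tx":-0.02,"ty":0.004,"tz":0.01,"ax":0,"ay":0,"az":0},{"grip":0,"tx":-0.01,"ty":0.002,"tz":0.02,"ax":0,"ay":0,"az":0},{"grip":0,"tx":-0.01,"ty":0.002,"tz":0.03,"ax":0,"ay":0,"az":0},{"grip":0,"tx":-0.01,"ty":0.002,"tz":0.03,"ax":0,"ay":0,"az":0}]' >/dev/null
python3 -m jog '[{"grip":0,"tx":-0.01,"ty":0.002,"tz":0.03,"ax":0,"ay":0,"az":0},{"grip":0,"tx":-0.01,"ty":0.002,"tz":0.03,"ax":0,"ay":0,"az":0},{"grip":0,"tx":0,"ty":0,"tz":0.03,"ax":0,"ay":0,"az":0},{"grip":0,"tx":0,"ty":0,"tz":0.03,"ax":0,"ay":0,"az":0},{"grip":0,"tx":0,"ty":0,"tz":0,"ax":0,"ay":0,"az":0},{"grip":0,"tx":0,"ty":0,"tz":0,"ax":0,"ay":0,"az":0}]'; python3 st.py; python3 -c "
from h import *
snap('scene','s15'); snap('top','t15')
for n in ('t15','s15'):
    W=cloud(n); Fd=(W-np.array([.6373,-.0579,0])); c,s=np.cos(np.radians(-10.9)),np.sin(np.radians(-10.9)); Fd=Fd@np.array([[c,-s,0],[s,c,0],[0,0,1]])*1000
    m=(abs(Fd[...,2]-84)<5)&(abs(Fd[...,1])<40)&(Fd[...,0]>0)&(Fd[...,0]<110)
    print(n,m.sum(),cv2.minEnclosingCircle(Fd[m][:,:2].astype(np.float32)),np.median(Fd[m][:,2]))
p=cv2.imread('pics/s15.png')[60:290,60:350]
q=cv2.imread('pics/t15.png')[80:310,150:440]
cv2.imwrite('pics/s15c.png',cv2.resize(np.hstack([p,q]),None,fx=1.37,fy=1.37*1.3,interpolation=cv2.INTER_CUBIC))"
```

```text
clock: 17.72
position: [0.5201, -0.0373, 0.2566]
eef_rot: [0.004, 0.094, 0.996, -0.008]
force: [-0.5, 0.3, -1.4]
opening: 0.002
t 17.72 tcp [ 0.5201 -0.0373  0.2566] feeder tcp [-119.    -1.9  256.6] tip [-118.9   -2.2  242.6]
z [ 0.009 -0.015 -1.   ] y [-0.002  1.    -0.016] j [ 0.91  0.48 -1.25  1.86  0.51  1.17  0.87] F [-0.5  0.3 -1.4] open 0.0
t15 364 ((58.44464111328125, -6.2155442237854), 24.6906681060791) 83.22353632069292
s15 336 ((58.94729232788086, -7.233301639556885), 24.868072509765625) 82.80806319193707
```

View pics/s15c.png

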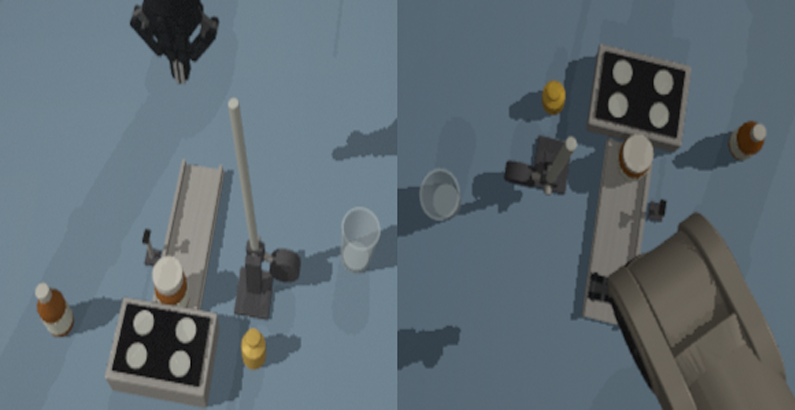

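```bash
python3 - <<'E'
from h import *
a=cv2.imread('pics/scene0.png',0).astype(int);b=cv2.imread('pics/s15.png',0).astype(int)
for n,(u,v) in dict(bottle=(100,235),wt=(245,254),beaker=(322,195)).items():
    A=a[v-18:v+18,u-14:u+14].astype(np.float32);B=b[v-24:v+24,u-20:u+20].astype(np.float32)
    r=cv2.matchTemplate(B,A,cv2.TM_CCOEFF_NORMED); print(n,cv2.minMaxLoc(r)[1::2])
hand_in()
E
```

```text
bottle (0.9953795671463013, (6, 6))
wt (0.989471971988678, (6, 6))
beaker (0.9646767973899841, (6, 6))
the job is handed in; nothing more can be done
```

The gate bar is raised and staying up by itself, and the jar stands against the steel block. I handed the job in at about 18 s of the 64 s allowed.

- **Gate:** I pushed the bar up from underneath with the closed fingertips, past its balance point. It went on to upright by itself and was still there in the last pictures.
- **Jar:** I then pushed it along the lane at low height. At the stop the fingers stopped advancing and the force rose from about 2 N to at most 9 N. I then backed off and raised the arm clear.
- **Jar position:** Both cameras put the jar at feeder x ≈ 58–59 mm, against 57 mm expected, which is within calibration error. It is upright, with its cap at 83 mm. It sits about 6–7 mm to the −y side, so it is resting against that guide.
- **Bystanders:** Image comparison with the first picture shows no shift of the bottle, weight or beaker. The beaker's match was the weakest, at 0.96.
- **Arm:** It touches nothing. No check failed.

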